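# Feel round the rim of a bisque bowl for chips

### The arm

A 6-joint arm with a two-finger parallel gripper is mounted at the origin on the work surface. World frame = base frame: x ahead of the robot, y to its left, z up, the work surface at z = 0. Lengths are in m, angles in rad, forces in N, time in s.
With the tool pointing down it reaches from about 0.35 to 0.975 m from the base axis. Payload 4.9 kg.
Tool frame: the origin (TCP) lies between the finger pads, 19 mm behind the fingertips; this is the grasp point; z points along the fingers, y is the direction in which the jaws open and shut (so a half turn about z gives the same grasp; the last joint's range is limited). The gripper opens to 85 mm and grips with 20 to 120 N. Pads are 22 mm wide; open, the fingers measure 114 mm over their backs; the gripper's body (76 mm by 85 mm) begins 54 mm behind the grasp point. The pads swing forward as they close: fully open they stand 13 mm farther back than shut.
Start: joints at [-1.338, 0.053, 1.613, -0, 1.476, -0.119], TCP at [0.215, -0.587, 0.25] pointing down, gripper open.
Joint ranges: [-3.01, 3.01], [-1.01, 2.22], [0.06, 2.58], [-1.02, 4.17], [0.09, 2.62], [-3.14, 3.14]. Speed limits (rad/s): [2.57, 2.57, 3.14, 3.14, 3.14, 3.14].

### API

Orientations are given as a unit quaternion [w, x, y, z].
In Python, from plant import state, grab_frame, camera_params, job_done, boxes_of gives the robot as it stands.
- The arm moves only by the tool step_arm, never from a script. Its argument "steps" is a list of rows, each a list of 4 numbers: the shift along the tool's x, y, z in mm, then the turn about the tool's z in degrees. A call has 1 to 8 rows; each row shifts and turns the pose as measured when the row begins, along the tool's axes as they then stand; what a row does not reach is not made up. A row lasts 1/10 s, in which the tool goes at most 50 mm and 8.59 degrees, less where a joint would pass 70% of its speed; a pose out of reach is approached as far as the arm can. A call is refused whole if a number of a shift passes 50 or a number of a turn 8.59, either way. A call with a gripper value outside its range is refused whole. "claw" is the opening in per cent of the stroke, from 0 (shut) to 100 (fully open), set as the call begins (left out, the last holds). The fingers move at their own pace and stop on an object; the grip force is fixed at half the most. Time passes only in rows, so rows that do not move let the fingers close. It gives the time, the measured TCP pose, the force and the opening at its end, in the units of the state.
- state(): the state, without advancing time (a new reading comes with each control period).
- grab_frame(name): name is "side" or "top"; returns (picture, depth): 480x640x3 uint8, red, green, blue; 480x640 float32, m along the optical axis (not along the pixel's ray), 0 where there is no reading.
- camera_params(name): a dict with "mtx" (3x3 intrinsics, pixels), "extrinsics" (4x4, takes a point from camera to world coordinates). Camera axes: x right, y down, z forward; pixel columns grow to the right and rows downward; lengths in m; the calibration is good to about 2 mm. A picture is of the moment at which its call begins. camera_params takes no time and is no camera call.
- job_done(): hands the job in, once; it reports no verdict.
Trained networks look in the newest picture that a camera, given by its name, has taken for a name from the list of things; names that differ only in an ending like _2 or _b are one class to them, and where a whole thing is asked for, a point or a joint stands for the part that bears it (a point fixed in the world has none). Each returns a list of dicts, best first, with "p" (0 to 1); they miss things now and then, are a little off and sometimes report something else, mostly with a low value. They report only what shows in the picture. A call takes as long as a camera call.
- boxes_of(camera, label): "box" ([left, top, width, height] in pixels, round what is visible of it).
The state is a dict: "time": time; "joint_pos": joint angles; "joint_vel": joint speeds; "joint_efforts": joint torques, N m; "tool_pos": TCP position; "tool_rot": TCP orientation; "contact_force": force on the tool from outside, world axes, zero at the start; "ft_torque": the same for the moment, N m; "gripper_width": opening from 0.0 (shut) to 1.0 (fully open).
Only numpy, scipy, OpenCV 4.12 (cv2) and the standard library are available. Lean on these libraries where they do the work, as an engineer would, in place of code of your own. Each camera call takes 0.05 s, during which the arm holds its last target. There are 200 camera calls.

### The job

Feel the rim of the wide one-handled bowl for chips before it is glazed: with the gripper closed, set the fingertips lightly on top of the rim right above the handle and run them along the rim clockwise (seen from above) all the way round, keeping a light touch, until they are above the handle again, then lift off. Do not pick up, shift, tip or press hard on the bowl, and leave the other things on the board alone.

Things in the scene. Friction and masses are not known exactly. Their poses are not given: they have to be found in the camera images.
- bowl: wide low bowl of buff unglazed clay with one loop handle, loose on a foam pad. Origin: centre of its underside; z up; x points from the centre to the handle. 80 mm high, foot 128 mm, rim 170 mm across outside, wall 8 mm: the crown of the rounded level rim is a circle of 81 mm radius. Handle: 15 mm bar, out to 131 mm from the centre, top 10 mm below the rim. 0.87 to 1.06 kg
- rim_start (a point): point in the middle of the top of the bowl's rim, right above the root of the handle: where the round begins and ends
- ware_board: fixed flat wooden board, 340 mm (its x) by 620 mm (its y), 18 mm thick, lying on the table; origin: centre of its underside. Two grey foam pads, 190 x 190 x 20 mm, lie on its two ends: the bowl stands on one of them, the mug on the other. Pressed, the bowl sinks level into its pad, about 1 mm for each 2 N, by at most 10 mm.
- mug: bystander: tall mug of buff clay, loose, 76 mm across and 95 mm high, with one handle at its +y side; origin: centre of its underside
- tumbler: bystander: small handleless cup of buff clay, loose, 66 mm across and 75 mm high, standing between bowl and mug on the far side of the board; origin: centre of its underside
- rib: bystander: flat wooden potter's rib (scraper), loose, 104 x 44 x 7 mm with round ends, lying between bowl and mug on the near side of the board; origin: centre of its underside

How it is judged:
On the way, in this order (a step that is already met when the one before it is completed fails the run):
1. the closed fingertips touch the top of the rim above the handle (x of the grasp point in the frame of bowl between 0.063 and 0.099 m and y of the grasp point in the frame of bowl between -0.018 and 0.018 m and z of the grasp point in the frame of bowl between 0.09 and 0.116 m and contact force between the fingers and bowl above 0.1 N), for 0.15 s.
2. the fingertips touch the rim 1/9 of the way round, clockwise from the handle (x of the grasp point in the frame of bowl between 0.044 and 0.08 m and y of the grasp point in the frame of bowl between -0.0701 and -0.0341 m and z of the grasp point in the frame of bowl between 0.09 and 0.116 m and contact force between the fingers and bowl above 0.1 N), for 0.15 s.
3. the fingertips touch the rim 2/9 of the way round, clockwise from the handle (x of the grasp point in the frame of bowl between -0.0039 and 0.0321 m and y of the grasp point in the frame of bowl between -0.0978 and -0.0618 m and z of the grasp point in the frame of bowl between 0.09 and 0.116 m and contact force between the fingers and bowl above 0.1 N), for 0.15 s.
4. the fingertips touch the rim 3/9 of the way round, clockwise from the handle (x of the grasp point in the frame of bowl between -0.0585 and -0.0225 m and y of the grasp point in the frame of bowl between -0.0881 and -0.0521 m and z of the grasp point in the frame of bowl between 0.09 and 0.116 m and contact force between the fingers and bowl above 0.1 N), for 0.15 s.
5. the fingertips touch the rim 4/9 of the way round, clockwise from the handle (x of the grasp point in the frame of bowl between -0.0941 and -0.0581 m and y of the grasp point in the frame of bowl between -0.0457 and -0.0097 m and z of the grasp point in the frame of bowl between 0.09 and 0.116 m and contact force between the fingers and bowl above 0.1 N), for 0.15 s.
6. the fingertips touch the rim 5/9 of the way round, clockwise from the handle (x of the grasp point in the frame of bowl between -0.0941 and -0.0581 m and y of the grasp point in the frame of bowl between 0.0097 and 0.0457 m and z of the grasp point in the frame of bowl between 0.09 and 0.116 m and contact force between the fingers and bowl above 0.1 N), for 0.15 s.
7. the fingertips touch the rim 6/9 of the way round, clockwise from the handle (x of the grasp point in the frame of bowl between -0.0585 and -0.0225 m and y of the grasp point in the frame of bowl between 0.0521 and 0.0881 m and z of the grasp point in the frame of bowl between 0.09 and 0.116 m and contact force between the fingers and bowl above 0.1 N), for 0.15 s.
8. the fingertips touch the rim 7/9 of the way round, clockwise from the handle (x of the grasp point in the frame of bowl between -0.0039 and 0.0321 m and y of the grasp point in the frame of bowl between 0.0618 and 0.0978 m and z of the grasp point in the frame of bowl between 0.09 and 0.116 m and contact force between the fingers and bowl above 0.1 N), for 0.15 s.
9. the fingertips touch the rim 8/9 of the way round, clockwise from the handle (x of the grasp point in the frame of bowl between 0.044 and 0.08 m and y of the grasp point in the frame of bowl between 0.0341 and 0.0701 m and z of the grasp point in the frame of bowl between 0.09 and 0.116 m and contact force between the fingers and bowl above 0.1 N), for 0.15 s.
10. the fingertips, having gone all the way round, touch the rim above the handle again (all of step 1), for 0.15 s.
At the end, for the whole second after the job is handed in: after a full clockwise round of the rim in light touch, the fingertips are lifted off the bowl (TCP more than 30 mm above the rim), the bowl stands level (within 0.05 rad), at rest, within 12 mm of where it was, and the mug, the tumbler and the rib are within 10 mm of where they were (distance of bowl from where it was at the start of the episode below 0.012 m and angle between bowl's own z axis and vertical below 0.05 rad and linear speed of bowl below 0.01 m/s and z of the grasp point in the frame of bowl above 0.11 m and distance of each of mug, tumbler, rib from where it was at the start of the episode below 0.01 m).
It fails at once if the bowl is pressed hard (15 N or more) (contact force between the fingers and bowl above 20 N).
It fails at once if the bowl is lifted, carried or shoved (more than 15 mm) (distance of bowl from where it was at the start of the episode above 0.015 m).
It fails at once if the bowl is tipped (more than 0.12 rad) (angle between bowl's own z axis and vertical above 0.12 rad).
It fails at once if the mug, the tumbler or the rib is disturbed (moved more than 10 mm) (distance of any of mug, tumbler, rib from where it was at the start of the episode above 0.01 m).
It also fails if it takes over 72 s, if anything falls off the work surface, if the arm or the gripper's body presses on something with over 40 N, if the wrist force passes 120 N, or if a joint passes its speed limit or range.

## Working session

There is one attempt and no reset: what is moved stays moved. The work goes in short steps, Python scripts to look and compute and a tool call to move; the robot and the scene stay as the last step left them, time stands still between calls to the robot, and variables do not carry over. Pictures are saved under pics/ and viewed, about 8 in all and at most 12, crops included, and the job is handed in when it is done.

Besides the shell and the picture viewer there is one more tool, called after "Emit:" by a JSON object that holds its "name" and its "arguments", one argument or row to a line. step_arm: Moves the arm, as the interface text tells. Its arguments: {"type":"object","properties":{"steps":{"type":"array"},"claw":{"type":"number"}},"required":["steps"]}

```bash
mkdir -p pics
python3 - <<'E'
from plant import *
import cv2,numpy as np
s=state();print(s)
for c in("top","side"):
    p,d=grab_frame(c);cv2.imwrite(f"pics/{c}0.png",p[:,:,::-1]);np.savez(f"{c}0.npz",p=p,d=d)
    print(c,camera_params(c))
    for l in("bowl","rim_start","mug","tumbler","rib"):print(l,boxes_of(c,l)[:2])
E
```

```text
{'time': 0.0, 'joint_pos': array([-1.33799860e+00,  5.33620377e-02,  1.61429050e+00,  5.16460849e-05,
        1.47594400e+00, -1.18981715e-01]), 'joint_vel': array([ 0.0004089 , -0.00118593, -0.0007353 ,  0.00193105, -0.00040939,
       -0.00032906]), 'joint_efforts': array([-1.57635473e-03, -3.93679476e+01, -3.70178211e+01, -1.28138686e-04,
        7.16124487e-03,  1.01206825e-05]), 'tool_pos': array([ 0.21524751, -0.58616105,  0.24876183]), 'tool_rot': array([-1.00178290e-03,  9.84571180e-01,  1.74981678e-01, -3.13249082e-05]), 'contact_force': array([ 0.37525432, -0.4273056 , -0.28867928]), 'ft_torque': array([-0.07131558,  0.00777499,  0.02852777]), 'gripper_width': 1.003229469407828}
top {'mtx': array([[436.69808639,   0.        , 325.81393945],
       [  0.        , 436.69808639, 237.83256336],
       [  0.        ,   0.        ,   1.        ]]), 'extrinsics': array([[-0.03757599, -0.97698734,  0.20996138,  0.42772272],
       [-0.99929212,  0.03711935, -0.00611663, -0.00365785],
       [-0.00181775, -0.21004259, -0.97769055,  0.82767227],
       [ 0.        ,  0.        ,  0. 
[... 310 characters left out ...]
{'mtx': array([[578.95708314,   0.        , 330.14663562],
       [  0.        , 578.95708314, 241.39725037],
       [  0.        ,   0.        ,   1.        ]]), 'extrinsics': array([[-0.86980184, -0.34413245,  0.35357831,  0.20670515],
       [-0.49330493,  0.62069845, -0.60941256,  0.59956137],
       [-0.00974687, -0.70449009, -0.70964689,  0.81273831],
       [ 0.        ,  0.        ,  0.        ,  1.        ]])}
bowl [{'box': [301.8, 181.3, 118.5, 87.6], 'p': 0.85}]
rim_start [{'box': [301.9, 179.8, 117.7, 90.1], 'p': 0.78}]
mug [{'box': [230.8, 302.5, 73.4, 77.1], 'p': 0.83}]
tumbler [{'box': [240.0, 230.4, 39.9, 53.0], 'p': 0.85}]
rib [{'box': [336.2, 314.8, 56.3, 41.5], 'p': 0.95}]
```

View pics/top0.png

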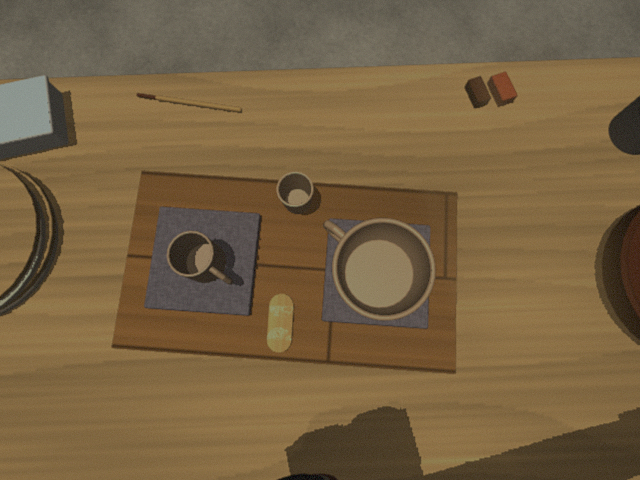

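The bowl's rim is centred near (384,268), and its handle points up-left to about (333,229). The mug is at (190,255), the tumbler at (295,190) and the rib at (280,322).

```bash
cat > fit.py <<'E'
from plant import camera_params
import numpy as np
from scipy.optimize import least_squares
def cloud(c,d):
    k=camera_params(c);K=k["mtx"];E=k["extrinsics"]
    v,u=np.nonzero(d>0);z=d[v,u]
    P=np.c_[(u-K[0,2])/K[0,0]*z,(v-K[1,2])/K[1,1]*z,z]
    return P@E[:3,:3].T+E[:3,3],u,v
def bowl(c,d,c0):
    P,u,v=cloud(c,d);r=np.hypot(*(P[:,:2]-c0).T)
    zt=np.percentile(P[(r<.1)&(P[:,2]<.15),2],99)
    for _ in range(4):
        r=np.hypot(*(P[:,:2]-c0).T)
        m=(P[:,2]>zt-.006)&(P[:,2]<zt+.006)&(abs(r-.081)<.015+.02*(_==0))
        q=P[m,:2]
        c0=least_squares(lambda x:np.hypot(*(q-x[:2]).T)-.081,c0,loss="soft_l1",f_scale=.003).x
    r=np.hypot(*(P[:,:2]-c0).T)
    h=(r>.1)&(r<.135)&(P[:,2]>.06)&(P[:,2]<.125)
    hp=P[h].mean(0) if h.any() else np.zeros(3)
    R=least_squares(lambda x:np.hypot(*(q-x[:2]).T)-x[2],[*c0,.08],loss="soft_l1",f_scale=.003).x
    return c0,zt,m.sum(),np.median(P[m,2]),R,h.sum(),hp,np.degrees(np.arctan2(hp[1]-c0[1],hp[0]-c0[0]))
E
python3 - <<'E'
from fit import *
for c in("top","side"):
    d=np.load(f"{c}0.npz")["d"]
    P,u,v=cloud(c,d)
    if c=="top": m=(abs(u-384)<50)&(abs(v-268)<50)
    else: m=(abs(u-360)<55)&(abs(v-220)<40)
    m&=P[:,2]>.10
    print(c,np.median(P[m],0),bowl(c,d,(P[m,:2].min(0)+P[m,:2].max(0))/2))
    for n,(x,y) in dict(foam=(429,230) if c=="top" else (0,0),table=(500,300)).items():
        i=(abs(u-x)<3)&(abs(v-y)<3);print(n,P[i].mean(0) if i.any() else 0)
E
```

```text
top [ 0.54463113 -0.11357799  0.11633994] (array([ 0.52754641, -0.09987999]), np.float64(0.11907049528871544), np.int64(1648), np.float64(0.11688108120157298), array([ 0.52752056, -0.09988683,  0.08058332]), np.int64(169), array([ 0.60333087, -0.01655203,  0.09439779]), np.float64(47.71435504294015))
foam [ 0.6067667  -0.20262775  0.02965978]
table [ 0.47356911 -0.33127251  0.00062969]
side [ 0.53380397 -0.07897149  0.11266838] (array([ 0.52576249, -0.09752884]), np.float64(0.11785897179157571), np.int64(1098), np.float64(0.11569537431188792), array([ 0.5257438 , -0.0975023 ,  0.08078762]), np.int64(264), array([ 0.60245378, -0.01278686,  0.08691136]), np.float64(47.854980494045655))
foam [ 1.99186903 -0.45732514  0.07129475]
table [ 0.27268639 -0.11802763 -0.00086546]
```

View pics/side0.png

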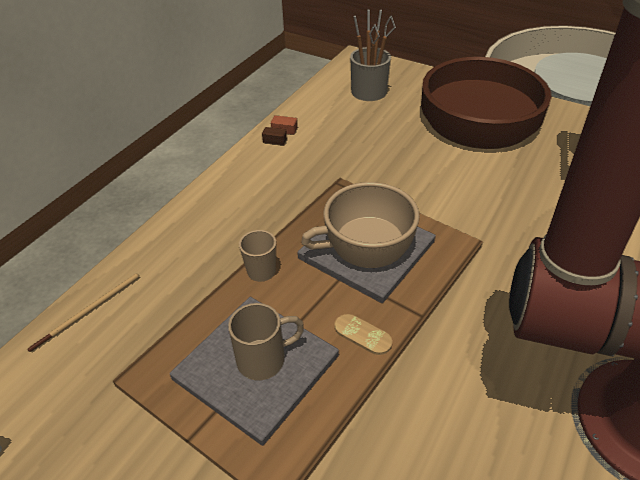

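Create rel.py:
```python
from plant import state
import numpy as np
from scipy.spatial.transform import Rotation
C=np.array([.5265,-.0985]);A=np.radians(47.8)
def here():
    s=state();R=Rotation.from_quat(np.roll(s["tool_rot"],-1)).as_matrix()
    d=s["tool_pos"][:2]-C
    b=1e3*np.array([d@[np.cos(A),np.sin(A)],d@[-np.sin(A),np.cos(A)]])
    print("t %.2f z %.1f F"%(s["time"],s["tool_pos"][2]*1e3),s["contact_force"].round(2),"bowlxy",b.round(1),"r %.1f phi %.1f"%(np.hypot(*b),-np.degrees(np.arctan2(b[1],b[0]))),
     "yaw %.2f tilt %.4f w %.2f"%(np.degrees(np.arctan2(R[1,0],R[0,0])),np.arccos(-R[2,2]),s["gripper_width"]))
    return s,R,b
def to(bx,by,z):
    "tool-axes shift mm to bowl xy (mm), z mm world"
    s,R,b=here();w=np.array([*(C+np.array([bx*np.cos(A)-by*np.sin(A),bx*np.sin(A)+by*np.cos(A)])/1e3),z/1e3])
    print("shift",(1e3*R.T@(w-s["tool_pos"])).round(1))
```

```text
(no output)
```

Emit:
{"name": "step_arm", "arguments": {
  "steps": [
    [0,0,0,-6.9],
    [0,0,0,-6.9],
    [0,0,0,-6.9],
    [0,0,0,-6.9],
    [0,0,0,0]
  ],
  "claw": 0
}}

```text
time: 1.1
tool_pos: [0.2154, -0.5868, 0.2503]
tool_rot: [0.0, 0.911, 0.413, -0.0]
contact_force: [0.7, -0.4, -1.3]
gripper_width: 0.141
```

```bash
python3 -c "from rel import *;to(81,0,200)"
```

```text
t 1.10 z 250.3 F [ 0.72 -0.35 -1.29] bowlxy [-570.7  -97.5] r 579.0 phi 170.3 yaw 48.81 tilt 0.0004 w 0.14
shift [653.3 -86.1  50.1]
```

Emit:
{"name": "step_arm", "arguments": {
  "steps": [
    [40,-5,0,0],
    [40,-5,0,0],
    [40,-5,0,0],
    [40,-5,0,0],
    [40,-5,0,0],
    [40,-5,0,0],
    [40,-5,0,0],
    [40,-5,0,0]
  ]
}}

```text
time: 1.9
tool_pos: [0.4026, -0.3167, 0.2505]
tool_rot: [0.002, 0.918, 0.398, 0.0]
contact_force: [0.2, -0.1, -0.1]
gripper_width: -0.004
```

Emit:
{"name": "step_arm", "arguments": {
  "steps": [
    [40,-5,0,0],
    [40,-5,0,0],
    [40,-5,0,0],
    [40,-5,0,0],
    [40,-5,0,0],
    [40,-5,0,0],
    [30,-5,0,0],
    [10,0,0,0]
  ]
}}

```text
time: 2.7
tool_pos: [0.5776, -0.0762, 0.2521]
tool_rot: [0.004, 0.921, 0.389, 0.002]
contact_force: [-0.8, 0.1, -0.1]
gripper_width: -0.003
```

```bash
python3 -c "from rel import *;to(81,0,160)"
```

```text
t 2.70 z 252.1 F [-0.78  0.05 -0.07] bowlxy [ 50.8 -22.9] r 55.7 phi 24.2 yaw 45.78 tilt 0.0090 w -0.00
shift [ 29.3 -24.8  91.9]
```

Emit:
{"name": "step_arm", "arguments": {
  "steps": [
    [15,-12,20,2],
    [15,-13,25,0],
    [0,0,20,0],
    [0,0,15,0],
    [0,0,0,0]
  ]
}}

```text
time: 3.2
tool_pos: [0.5835, -0.0378, 0.1711]
tool_rot: [0.006, 0.93, 0.368, 0.003]
contact_force: [-0.4, -0.2, -0.7]
gripper_width: 0.0
```

Run:
```python
from rel import *
from plant import *
import cv2
to(81,0,140)
a=[]
for c in("top","side"):
    p,d=grab_frame(c);a.append(p[140:380,250:490] if c=="top" else p[100:340,250:490])
cv2.imwrite("pics/a1.png",cv2.resize(np.hstack(a)[:,:,::-1],(800,400)))
```

```text
t 3.20 z 171.1 F [-0.37 -0.21 -0.73] bowlxy [83.3 -1.5] r 83.3 phi 1.0 yaw 43.23 tilt 0.0132 w 0.00
shift [-2.4 -1.7 31. ]
```

View pics/a1.png

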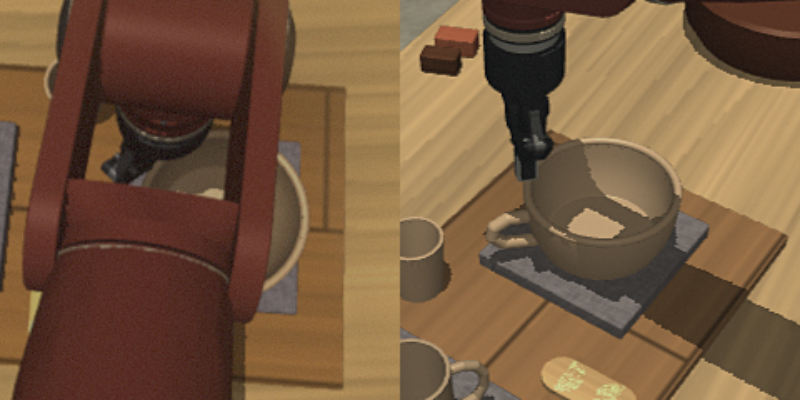

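The side view shows the closed tips at about (525,175) in the crop, hovering over the rim at the handle root as computed.

Emit:
{"name": "step_arm", "arguments": {
  "steps": [
    [-2,-2,12,-4.6],
    [0,0,10,0],
    [0,0,5,0],
    [0,0,0,0],
    [0,0,0,0]
  ]
}}

```text
time: 3.8
tool_pos: [0.5862, -0.0412, 0.1523]
tool_rot: [0.01, 0.915, 0.403, 0.009]
contact_force: [-0.1, 0.1, 0.4]
gripper_width: 0.0
```

```bash
python3 -c "from rel import *;to(81,0,138)"
```

```text
t 3.80 z 152.3 F [-0.1   0.06  0.45] bowlxy [82.5 -5.7] r 82.7 phi 4.0 yaw 47.52 tilt 0.0273 w 0.00
shift [-1.7 -6.1 14.1]
```

Emit:
{"name": "step_arm", "arguments": {
  "steps": [
    [0,0,0,0],
    [0,0,0,0],
    [0,0,0,0],
    [0,0,0,0]
  ]
}}

```text
time: 4.2
tool_pos: [0.5872, -0.0413, 0.154]
tool_rot: [0.011, 0.915, 0.402, 0.01]
contact_force: [0.2, 0.2, -1.2]
gripper_width: 0.001
```

```bash
python3 -c "
from rel import *
s,R,b=here();to(81,0,138);print(R.round(4),s['joint_pos'])"
```

```text
t 4.20 z 154.0 F [ 0.18  0.17 -1.2 ] bowlxy [83.1 -6.5] r 83.4 phi 4.5 yaw 47.47 tilt 0.0299 w 0.00
t 4.20 z 154.0 F [ 0.18  0.17 -1.2 ] bowlxy [83.1 -6.5] r 83.4 phi 4.5 yaw 47.47 tilt 0.0299 w 0.00
shift [-2.3 -7.  15.8]
[[ 0.676   0.7364  0.0273]
 [ 0.7369 -0.6759 -0.0122]
 [ 0.0095  0.0283 -0.9996]] [-0.19365913  0.02787434  1.80337889 -0.00699935  1.28125313  0.55067777]
```

Emit:
{"name": "step_arm", "arguments": {
  "steps": [
    [-2,-5,8,0],
    [0,-2,5,0],
    [0,0,2,0]
  ]
}}

```text
time: 4.5
tool_pos: [0.5806, -0.0379, 0.1379]
tool_rot: [0.011, 0.915, 0.402, 0.01]
contact_force: [0.5, 0.7, -0.1]
gripper_width: -0.0
```

```bash
python3 -c "from rel import *;to(81,0,138)"
```

```text
t 4.50 z 137.9 F [ 0.51  0.66 -0.12] bowlxy [81.3  0.6] r 81.3 phi -0.4 yaw 47.47 tilt 0.0303 w -0.00
shift [-0.2  0.6 -0.1]
```

Now feel for the contact in small steps.

Emit:
{"name": "step_arm", "arguments": {
  "steps": [
    [0,0,1.5,0],
    [0,0,1,0]
  ]
}}

```text
time: 4.7
tool_pos: [0.5804, -0.0378, 0.1347]
tool_rot: [0.011, 0.915, 0.402, 0.01]
contact_force: [-0.5, -0.0, 2.3]
gripper_width: 0.002
```

Emit:
{"name": "step_arm", "arguments": {
  "steps": [
    [0,0,1,0],
    [0,0,0.5,0]
  ]
}}

```text
time: 4.9
tool_pos: [0.5806, -0.0378, 0.1341]
tool_rot: [0.011, 0.915, 0.402, 0.01]
contact_force: [-2.7, 0.9, 3.6]
gripper_width: -0.003
```

Emit:
{"name": "step_arm", "arguments": {
  "steps": [
    [-0.5,7,0,0],
    [-1,7,0,0],
    [-1.5,7,0,0],
    [-2,7,0,0]
  ]
}}

```text
time: 5.3
tool_pos: [0.5994, -0.0612, 0.1353]
tool_rot: [0.011, 0.915, 0.403, 0.011]
contact_force: [-1.2, 1.0, 0.6]
gripper_width: -0.001
```

```bash
cat >> rel.py <<'E'
def plan(n=6,da=5,z=134.5,gain=1.0):
    s,R,b=here();f=-np.arctan2(b[1],b[0]);p=s["tool_pos"].copy()
    for k in range(1,n+1):
        g=f+np.radians(da)*k;v=81e-3*np.array([np.cos(A-g),np.sin(A-g)])
        w=np.array([*(C+v),p[2]]);print((gain*1e3*R.T@(w-p)).round(1).tolist(),round(np.degrees(g)));p=w
    print("z err",round(s["tool_pos"][2]*1e3-z,1))
E
python3 -c "from rel import *;plan()"
```

```text
t 5.30 z 135.3 F [-1.16  0.98  0.63] bowlxy [ 76.6 -28.9] r 81.9 phi 20.7 yaw 47.53 tilt 0.0299 w -0.00
[-3.6, 6.2, 0.1] 26
[-3.3, 6.2, 0.1] 31
[-3.8, 5.9, 0.1] 36
[-4.3, 5.6, 0.1] 41
[-4.8, 5.2, 0.1] 46
[-5.2, 4.7, 0.1] 51
z err 0.8
```

Emit:
{"name": "step_arm", "arguments": {
  "steps": [
    [-3.5,6,0.8,0],
    [-3.5,6,0.6,0],
    [-4,6,0.4,0],
    [-4.5,5.5,0.4,0]
  ]
}}

```text
time: 5.7
tool_pos: [0.6081, -0.0908, 0.1342]
tool_rot: [0.01, 0.915, 0.403, 0.012]
contact_force: [-0.3, 1.4, 4.2]
gripper_width: -0.002
```

```bash
python3 -c "from rel import *;plan()"
```

```text
t 5.70 z 134.2 F [-0.27  1.43  4.17] bowlxy [ 60.6 -55.3] r 82.0 phi 42.4 yaw 47.49 tilt 0.0311 w -0.00
[-5.7, 4.4, 0.0] 47
[-5.4, 4.6, 0.1] 52
[-5.8, 4.1, 0.0] 57
[-6.1, 3.6, 0.0] 62
[-6.4, 3.0, 0.0] 67
[-6.6, 2.5, -0.0] 72
z err -0.3
```

Emit:
{"name": "step_arm", "arguments": {
  "steps": [
    [-5.5,4.5,0.2,0],
    [-5.5,4.5,0.3,0],
    [-6,4,0.4,0],
    [-6,3.5,0.4,0],
    [-6.5,3,0.4,0]
  ]
}}

```text
time: 6.2
tool_pos: [0.6036, -0.1287, 0.1339]
tool_rot: [0.011, 0.915, 0.402, 0.014]
contact_force: [0.5, 3.7, 4.3]
gripper_width: 0.001
```

```bash
python3 -c "from rel import *;plan()"
```

```text
t 6.20 z 133.9 F [0.55 3.66 4.29] bowlxy [ 29.4 -77.4] r 82.8 phi 69.2 yaw 47.48 tilt 0.0347 w 0.00
[-7.4, 0.5, -0.1] 74
[-6.9, 1.7, -0.1] 79
[-7.0, 1.1, -0.1] 84
[-7.1, 0.4, -0.1] 89
[-7.1, -0.2, -0.1] 94
[-7.0, -0.8, -0.1] 99
z err -0.6
```

Emit:
{"name": "step_arm", "arguments": {
  "steps": [
    [-7,1,0,0],
    [-7,1.5,0.1,0],
    [-7,1,0.2,0],
    [-7,0.5,0.3,0],
    [-7,0,0.3,0]
  ]
}}

```text
time: 6.7
tool_pos: [0.5826, -0.1604, 0.1337]
tool_rot: [0.012, 0.915, 0.402, 0.015]
contact_force: [2.2, 3.0, 5.0]
gripper_width: 0.003
```

```bash
python3 -c "from rel import *;plan()"
```

```text
t 6.70 z 133.7 F [2.18 2.96 4.99] bowlxy [ -8.2 -83.1] r 83.5 phi 95.6 yaw 47.48 tilt 0.0392 w 0.00
[-6.8, -3.4, -0.2] 101
[-6.9, -1.6, -0.2] 106
[-6.7, -2.2, -0.2] 111
[-6.5, -2.7, -0.2] 116
[-6.3, -3.3, -0.2] 121
[-5.9, -3.8, -0.2] 126
z err -0.8
```

Emit:
{"name": "step_arm", "arguments": {
  "steps": [
    [-7,-3,-0.5,0],
    [-7,-2,-0.2,0],
    [-6.5,-2,0,0],
    [-6.5,-3,0.1,0],
    [-6.5,-3.5,0.1,0]
  ]
}}

```text
time: 7.2
tool_pos: [0.548, -0.1785, 0.1339]
tool_rot: [0.014, 0.915, 0.402, 0.016]
contact_force: [2.8, 1.4, 5.1]
gripper_width: 0.0
```

```bash
python3 -c "from rel import *;plan()"
```

```text
t 7.20 z 133.9 F [2.76 1.42 5.15] bowlxy [-44.8 -69.7] r 82.9 phi 122.8 yaw 47.47 tilt 0.0427 w 0.00
[-4.8, -5.6, -0.3] 128
[-5.4, -4.5, -0.3] 133
[-5.0, -5.0, -0.3] 138
[-4.5, -5.4, -0.3] 143
[-4.1, -5.8, -0.3] 148
[-3.5, -6.1, -0.3] 153
z err -0.6
```

Emit:
{"name": "step_arm", "arguments": {
  "steps": [
    [-5,-5.5,-0.8,0],
    [-5.5,-4.5,-0.3,0],
    [-5,-5,-0.2,0],
    [-4.5,-5.5,-0.1,0],
    [-4,-6,-0.1,0]
  ]
}}

```text
time: 7.7
tool_pos: [0.509, -0.1796, 0.134]
tool_rot: [0.015, 0.915, 0.402, 0.016]
contact_force: [3.0, 0.2, 4.2]
gripper_width: -0.006
```

```bash
python3 -c "from rel import *;plan()"
```

```text
t 7.70 z 134.0 F [3.02 0.25 4.2 ] bowlxy [-71.9 -41.5] r 83.0 phi 150.0 yaw 47.44 tilt 0.0440 w -0.01
[-1.6, -7.2, -0.3] 155
[-2.7, -6.5, -0.3] 160
[-2.2, -6.7, -0.3] 165
[-1.6, -6.9, -0.3] 170
[-1.0, -7.0, -0.3] 175
[-0.4, -7.1, -0.3] 180
z err -0.5
```

Emit:
{"name": "step_arm", "arguments": {
  "steps": [
    [-2,-7,-0.5,0],
    [-2.5,-6.5,-0.3,0],
    [-2,-7,-0.2,0],
    [-1.5,-7,-0.1,0],
    [-1,-7,-0.1,0]
  ]
}}

```text
time: 8.2
tool_pos: [0.4745, -0.1625, 0.1339]
tool_rot: [0.017, 0.915, 0.402, 0.015]
contact_force: [2.7, -1.7, 4.1]
gripper_width: 0.002
```

```bash
python3 -c "from rel import *;plan()"
```

```text
t 8.20 z 133.9 F [ 2.7  -1.74  4.12] bowlxy [-82.3  -4.5] r 82.5 phi 176.9 yaw 47.44 tilt 0.0452 w 0.00
[1.3, -7.1, -0.3] 182
[0.5, -7.0, -0.3] 187
[1.1, -7.0, -0.3] 192
[1.7, -6.9, -0.3] 197
[2.3, -6.7, -0.3] 202
[2.9, -6.5, -0.2] 207
z err -0.6
```

Emit:
{"name": "step_arm", "arguments": {
  "steps": [
    [1,-7,-0.5,0],
    [0.5,-7,-0.3,0],
    [1,-7,-0.2,0],
    [1.5,-7,-0.1,0],
    [2.5,-6.5,-0.1,0]
  ]
}}

```text
time: 8.7
tool_pos: [0.451, -0.1326, 0.1338]
tool_rot: [0.017, 0.915, 0.402, 0.015]
contact_force: [1.1, -2.6, 4.7]
gripper_width: -0.0
```

```bash
python3 -c "from rel import *;plan()"
```

```text
t 8.70 z 133.8 F [ 1.14 -2.57  4.74] bowlxy [-76.  33.] r 82.8 phi -156.5 yaw 47.44 tilt 0.0451 w -0.00
[4.8, -5.6, -0.2] -151
[3.6, -6.1, -0.2] -146
[4.1, -5.7, -0.2] -141
[4.6, -5.4, -0.2] -136
[5.1, -4.9, -0.1] -131
[5.5, -4.5, -0.1] -126
z err -0.7
```

Emit:
{"name": "step_arm", "arguments": {
  "steps": [
    [4.5,-6,-0.5,0],
    [4,-6,-0.2,0],
    [4,-5.5,-0.1,0],
    [4.5,-5.5,0,0],
    [5,-5,0.1,0]
  ]
}}

```text
time: 9.2
tool_pos: [0.4437, -0.0948, 0.1334]
tool_rot: [0.017, 0.915, 0.402, 0.013]
contact_force: [0.4, -4.3, 5.6]
gripper_width: -0.001
```

```bash
python3 -c "from rel import *;plan()"
```

```text
t 9.20 z 133.4 F [ 0.43 -4.3   5.62] bowlxy [-52.8  63.8] r 82.9 phi -129.6 yaw 47.45 tilt 0.0436 w -0.00
[6.8, -2.9, -0.1] -125
[6.0, -3.8, -0.1] -120
[6.3, -3.3, -0.1] -115
[6.5, -2.7, -0.0] -110
[6.7, -2.1, -0.0] -105
[6.9, -1.5, 0.0] -100
z err -1.1
```

Emit:
{"name": "step_arm", "arguments": {
  "steps": [
    [6.5,-3,-1,0],
    [6,-4,-0.3,0],
    [6.5,-3.5,-0.1,0],
    [6.5,-3,0,0],
    [6.5,-2,0.1,0]
  ]
}}

```text
time: 9.7
tool_pos: [0.4528, -0.057, 0.1332]
tool_rot: [0.016, 0.915, 0.402, 0.011]
contact_force: [-1.4, -3.4, 4.1]
gripper_width: -0.0
```

```bash
python3 -c "from rel import *;plan()"
```

```text
t 9.70 z 133.2 F [-1.42 -3.37  4.12] bowlxy [-18.8  82.4] r 84.5 phi -102.8 yaw 47.47 tilt 0.0386 w -0.00
[7.7, 2.1, 0.1] -98
[7.0, -0.7, 0.0] -93
[7.1, -0.1, 0.0] -88
[7.0, 0.5, 0.1] -83
[7.0, 1.1, 0.1] -78
[6.8, 1.7, 0.1] -73
z err -1.3
```

Emit:
{"name": "step_arm", "arguments": {
  "steps": [
    [7.5,1.5,-0.5,0],
    [7,-0.5,-0.1,0],
    [7,0,0,0],
    [7,0.5,0.1,0],
    [7,1.5,0.1,0]
  ]
}}

```text
time: 10.2
tool_pos: [0.4791, -0.0299, 0.1328]
tool_rot: [0.014, 0.915, 0.403, 0.008]
contact_force: [-4.2, -2.9, 5.6]
gripper_width: 0.003
```

```bash
python3 -c "from rel import *;plan()"
```

```text
t 10.20 z 132.8 F [-4.19 -2.9   5.57] bowlxy [19.  81.2] r 83.4 phi -76.8 yaw 47.50 tilt 0.0325 w 0.00
[6.3, 4.2, 0.2] -72
[6.6, 2.5, 0.1] -67
[6.4, 3.0, 0.1] -62
[6.1, 3.6, 0.1] -57
[5.8, 4.1, 0.2] -52
[5.4, 4.6, 0.2] -47
z err -1.7
```

Emit:
{"name": "step_arm", "arguments": {
  "steps": [
    [6.5,4,-1,0],
    [6.5,2.5,-0.2,0],
    [6.5,3,0,0],
    [6,3.5,0.2,0],
    [5.5,4,0.2,0]
  ]
}}

```text
time: 10.7
tool_pos: [0.5123, -0.0149, 0.1324]
tool_rot: [0.01, 0.915, 0.403, 0.005]
contact_force: [-5.7, -1.2, 7.1]
gripper_width: 0.002
```

```bash
python3 -c "from rel import *;plan()"
```

```text
t 10.70 z 132.4 F [-5.7  -1.22  7.11] bowlxy [52.4 66.7] r 84.8 phi -51.8 yaw 47.50 tilt 0.0225 w 0.00
[3.1, 7.6, 0.2] -47
[5.0, 5.0, 0.1] -42
[4.5, 5.4, 0.1] -37
[4.0, 5.8, 0.1] -32
[3.5, 6.1, 0.1] -27
[2.9, 6.4, 0.1] -22
z err -2.1
```

Emit:
{"name": "step_arm", "arguments": {
  "steps": [
    [4,6.5,-1.8,0],
    [5,5,-0.4,0],
    [4.5,5.5,-0.2,0],
    [4,6,0,0]
  ]
}}

```text
time: 11.1
tool_pos: [0.5416, -0.0145, 0.1334]
tool_rot: [0.007, 0.915, 0.403, 0.003]
contact_force: [-3.7, 0.4, 4.8]
gripper_width: -0.0
```

```bash
python3 -c "from rel import *;plan()"
```

```text
t 11.10 z 133.4 F [-3.65  0.4   4.84] bowlxy [72.4 45.2] r 85.3 phi -32.0 yaw 47.52 tilt 0.0149 w -0.00
[-0.2, 8.4, 0.1] -27
[3.0, 6.4, 0.1] -22
[2.4, 6.6, 0.1] -17
[1.8, 6.8, 0.1] -12
[1.2, 7.0, 0.1] -7
[0.6, 7.0, 0.1] -2
z err -1.1
```

Emit:
{"name": "step_arm", "arguments": {
  "steps": [
    [1,8,-0.4,0],
    [2.5,6.5,0,0],
    [2,6.5,0.1,0],
    [2,7,0.2,0]
  ]
}}

```text
time: 11.5
tool_pos: [0.5695, -0.0277, 0.1336]
tool_rot: [0.005, 0.915, 0.403, 0.004]
contact_force: [-3.8, 0.9, 4.8]
gripper_width: -0.001
```

```bash
python3 -c "from rel import *;plan()"
```

```text
t 11.50 z 133.6 F [-3.78  0.87  4.78] bowlxy [81.3 15.7] r 82.8 phi -10.9 yaw 47.52 tilt 0.0128 w -0.00
[-0.7, 7.3, 0.1] -6
[0.5, 7.1, 0.1] -1
[-0.2, 7.1, 0.1] 4
[-0.8, 7.0, 0.1] 9
[-1.4, 6.9, 0.1] 14
[-2.0, 6.8, 0.1] 19
z err -0.9
```

Emit:
{"name": "step_arm", "arguments": {
  "steps": [
    [0,7,0.1,0],
    [0,7,0.2,0],
    [0,2,0.2,0],
    [0,0,0.2,0],
    [0,0,0.2,0]
  ]
}}

```text
time: 12.0
tool_pos: [0.5836, -0.0397, 0.1333]
tool_rot: [0.005, 0.915, 0.402, 0.005]
contact_force: [-2.4, 2.6, 4.9]
gripper_width: -0.001
```

```bash
python3 -c "from rel import *;here()"
```

```text
t 12.00 z 133.3 F [-2.42  2.57  4.91] bowlxy [81.9 -2.8] r 82.0 phi 2.0 yaw 47.46 tilt 0.0133 w -0.00
```

Emit:
{"name": "step_arm", "arguments": {
  "steps": [
    [0,0,-5,0],
    [0,0,-15,0],
    [0,0,-30,0],
    [0,0,-40,0],
    [0,0,-30,0],
    [0,0,0,0],
    [0,0,0,0]
  ]
}}

```text
time: 12.7
tool_pos: [0.5812, -0.0406, 0.2582]
tool_rot: [0.008, 0.915, 0.402, 0.005]
contact_force: [0.4, -1.2, -0.8]
gripper_width: -0.002
```

Run:
```python
from rel import *
from fit import *
from plant import *
import cv2
here()
p,d=grab_frame("side");cv2.imwrite("pics/s2.png",p[:,:,::-1])
print(bowl("side",d,C))
for l in("bowl","mug","tumbler","rib"):print(l,boxes_of("side",l)[:1])
```

```text
t 12.70 z 258.2 F [ 0.41 -1.21 -0.79] bowlxy [79.6 -1.6] r 79.7 phi 1.2 yaw 47.45 tilt 0.0181 w -0.00
(array([ 0.52582322, -0.09744692]), np.float64(0.1179005118799435), np.int64(1123), np.float64(0.11555284179126846), array([ 0.5258067 , -0.09741838,  0.08076642]), np.int64(266), array([ 0.60239534, -0.01276428,  0.08688938]), np.float64(47.879340955365194))
bowl [{'box': [303.8, 181.2, 114.8, 87.7], 'p': 0.82}]
mug [{'box': [229.9, 300.7, 74.9, 80.1], 'p': 0.7}]
tumbler [{'box': [240.8, 229.7, 36.4, 51.1], 'p': 0.82}]
rib [{'box': [333.4, 312.3, 59.1, 43.0], 'p': 0.91}]
```

View pics/s2.png

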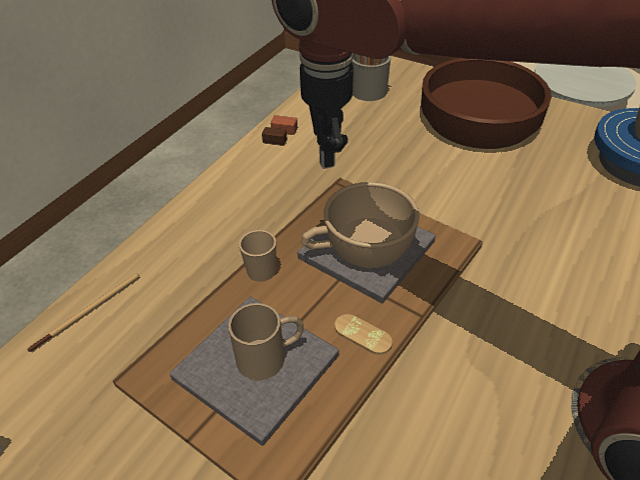

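The bowl moved less than 0.2 mm by the side camera (rim near (370,215), handle at (315,238)), and the fingers at (328,160) are clear of it. The mug, tumbler and rib stand where they were.

```bash
python3 -c "from plant import *;print(job_done())"
```

```text
the job is handed in; nothing more can be done
None
```

I ran the closed fingertips clockwise round the whole rim, from above the handle back to above the handle, then lifted off and handed the job in at 12.7 s. `job_done()` gives no verdict, so a pass isn't confirmed.

- **Touch:** at the end of each move the upward force read 0.6 to 7.1 N, peaking at about 9 N with the sideways drag included. That is below the 15 N limit. Force was only read at the end of each move, so I can't vouch for the moments in between.
- **Path:** the distance from the bowl's centre stayed between 81 and 85 mm, against 81 mm for the crown of the rim. It was farthest out, by about 4 mm, near 8/9 of the way round. The tool tilt drifted to 0.045 rad at most and I left it, since the moves can't correct it.
- **Final check:** the side camera shows the bowl moved less than 0.2 mm, with its rim at the same height. The tips are about 120 mm above the rim. The mug, tumbler and rib look unmoved; their detection boxes changed by only a few pixels.
- **Disagreement:** the two cameras placed the bowl's centre about 3 mm apart, so I used the mean.

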